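# Line clearance: sort leftover packaging components into their trays

## Task

Clear the leftovers of the packing run off the bench: put the white cap, the blue cap, the syringe and the vial each into the empty bay of the tray that already holds its own kind. Set each one down on the bay's floor without dropping it: the caps flat with their tops up, the vial upright, the syringe lying lengthwise. Leave the steel tally counter and the green gel bottle standing where they are.

Things in the scene. Friction and masses are not known exactly. Their poses are not given: they have to be found in the camera images.
- white_cap: Loose white screw cap, opening down, round with a knurled skirt: 46 mm across, 22 mm high, about 18 g. Origin: centre of its underside; z up. Stands on the open bench between robot and trays.
- blue_cap: Loose blue screw cap, opening down, otherwise the same: 46 mm across, 22 mm high, about 18 g. Origin: centre of its underside; z up.
- syringe: Loose oral syringe lying on the bench: white barrel with black marks, blue plunger, about 20 g. Origin: underside, below mid-barrel; x along it to the nozzle, z up. Barrel 18 mm thick (axis 9 mm up), x -40 to 40 mm; nozzle to x 54; finger flange 34 mm wide, 18 mm high at x -40 (stops rolling); plunger and thumb disc to x -61.5. Grip across the barrel at the origin.
- vial: Loose amber glass vial standing upright, with a paper label, a silver crimp and a white flip-off top: body 30 mm across up to 40 mm height, crimp 21 mm across, 58 mm high in all, about 50 g. Origin: centre of its underside; z up.
- white_cap_tray: White tray with grey floor, fixed, 180 mm (x) by 120 mm (y); floor 3 mm thick; walls and rib 3 mm thick, 14 mm high. Origin: centre of the underside; x lengthwise, away from the robot. The far bay holds three white caps (fixed, tops at z 25 mm). The empty near bay spans x -87 to -11 mm and y -57 to 57 mm; its centre is at (-49, 0). Fingers have most room closing along tray y.
- blue_cap_tray: White tray with grey floor, fixed, 180 mm (x) by 120 mm (y); floor 3 mm thick; walls and rib 3 mm thick, 14 mm high. Origin: centre of the underside; x lengthwise, away from the robot. The far bay holds three blue caps (fixed, tops at z 25 mm). The empty near bay spans x -87 to -11 mm and y -57 to 57 mm; its centre is at (-49, 0). Fingers have most room closing along tray y.
- syringe_tray: White tray with grey floor, fixed, 180 mm (x) by 120 mm (y); floor 3 mm thick; walls and rib 3 mm thick, 14 mm high. Origin: centre of the underside; x lengthwise, away from the robot. The narrow lane, y 18 to 57 mm, holds a syringe (fixed). The empty wide lane spans y -57 to 15 mm and x -87 to 87 mm; its centre is at (0, -21). The syringe lies in it lengthwise, nozzle either way.
- vial_tray: White tray with grey floor, fixed, 180 mm (x) by 120 mm (y); floor 3 mm thick; walls and rib 3 mm thick, 14 mm high. Origin: centre of the underside; x lengthwise, away from the robot. The far bay holds five upright vials (fixed, tops at z 61 mm). The empty near bay spans x -87 to -25 mm and y -57 to 57 mm; its centre is at (-56, 0). Fingers have most room closing along tray y.
- tally_counter: Bystander, to be left alone: loose round steel tally counter lying face up among the things, 46 mm across, 21 mm high, a thumb button standing out 8 mm at +x and a knob 4 mm at +y. Origin: centre of its underside.
- gel_bottle: Bystander, to be left alone: loose upright green bottle with a paper label and a white cap, 36 mm across, 90 mm high. Origin: centre of its underside.

How it is judged:
At the end, for the whole second after the job is handed in: Each thing rests, at rest, on the floor of the empty bay of its own kind's tray, wholly between the walls (underside under 6 mm above the bench): caps and vial upright within 7 degrees, syringe flat and lengthwise within 20 degrees. Counter and gel bottle within 20 mm of their starts (x of white_cap in the frame of white_cap_tray between -0.0655 and -0.0325 m and y of white_cap in the frame of white_cap_tray between -0.0355 and 0.0355 m and z of white_cap in the frame of white_cap_tray between 0 and 0.006 m and angle between each of white_cap, blue_cap, vial, syringe's own z axis and vertical below 0.12 rad and linear speed of each of white_cap, blue_cap, vial, syringe below 0.01 m/s and angular speed of each of white_cap, blue_cap, vial, syringe below 0.1 rad/s and x of blue_cap in the frame of blue_cap_tray between -0.0655 and -0.0325 m and y of blue_cap in the frame of blue_cap_tray between -0.0355 and 0.0355 m and z of blue_cap in the frame of blue_cap_tray between 0 and 0.006 m and x of vial in the frame of vial_tray between -0.0735 and -0.0385 m and y of vial in the frame of vial_tray between -0.0435 and 0.0435 m and z of vial in the frame of vial_tray between 0 and 0.006 m and x of syringe in the frame of syringe_tray between -0.035 and 0.035 m and y of syringe in the frame of syringe_tray between -0.049 and 0.007 m and z of syringe in the frame of syringe_tray between 0 and 0.006 m and angle between the x axis of syringe and the x axis of syringe_tray, either way round below 0.35 rad and distance of each of tally_counter, gel_bottle from where it was at the start of the episode below 0.02 m); the robot touches nothing.
It fails at once if the tally counter was shifted more than 20 mm or tipped (distance of tally_counter from where it was at the start of the episode above 0.02 m or angle between tally_counter's own z axis and vertical above 0.35 rad).
It fails at once if the green gel bottle was shifted more than 20 mm or tipped (distance of gel_bottle from where it was at the start of the episode above 0.02 m or angle between gel_bottle's own z axis and vertical above 0.35 rad).
It fails at once if a cap was dropped or thrown: moving unheld more than 30 mm above the table ((height (world z) of white_cap above 0.03 m and contact force between the fingers and white_cap below 0.01 N and linear speed of white_cap above 0.25 m/s) or (height (world z) of blue_cap above 0.03 m and contact force between the fingers and blue_cap below 0.01 N and linear speed of blue_cap above 0.25 m/s)).
It fails at once if the syringe was dropped or thrown: moving unheld more than 30 mm above the table (height (world z) of syringe above 0.03 m and contact force between the fingers and syringe below 0.01 N and linear speed of syringe above 0.25 m/s).
It fails at once if the vial was dropped or thrown: moving unheld more than 30 mm above the table (height (world z) of vial above 0.03 m and contact force between the fingers and vial below 0.01 N and linear speed of vial above 0.25 m/s).
It also fails if it takes over 99 s, if anything falls off the work surface, if the arm or the gripper's body presses on something with over 40 N, if the wrist force passes 120 N, or if a joint passes its speed limit or range.

## Robot

A 6-joint arm with a two-finger parallel gripper is mounted at the origin on the work surface. World frame = base frame: x ahead of the robot, y to its left, z up, the work surface at z = 0. Lengths are in m, angles in rad, forces in N, time in s.
With the tool pointing down it reaches from about 0.425 to 0.95 m from the base axis. Payload 3.5 kg.
Tool frame: the origin (TCP) lies between the finger pads; the fingertips stand 22 mm ahead of it and the grasp point (between the pads) lies 3 mm ahead of it (ctrl.nose_length is the z of the fingertips in the tool frame, in m); z points along the fingers, y is the line along which they close (so a half turn about z gives the same grasp; the last joint's range is limited). The gripper opens to 85 mm and grips with 20 to 120 N. Pads are 22 mm wide; open, the fingers measure 114 mm over their backs; the gripper's body (76 mm by 85 mm) begins 54 mm behind the grasp point. The pads swing forward as they close: fully open they stand 13 mm farther back than shut.
Start: joints at [1.08, 0.286, 1.577, -0, 1.279, -0.15], TCP at [0.226, 0.636, 0.253] pointing down, gripper open.
Joint ranges: [-2.77, 2.77], [-0.9, 2.22], [0.21, 2.48], [-1.53, 4.67], [0.24, 2.81], [-2.84, 2.84]. Speed limits (rad/s): [2.79, 2.79, 3.14, 3.14, 3.14, 3.14].

## Interface

Orientations are given as a unit quaternion [x, y, z, w].
In Python, from plant import ctrl gives the robot as it stands. The module is installed in compiled form; this text tells all that it offers.
- The arm moves only by the tool send_rows, never from a script. Its argument "rows" is text: rows parted by semicolons, each of 7 numbers parted by spaces: the turn, a rotation vector about the tool's x, y, z in a scale on which 1.0 is 4 rad, then the shift along the tool's x, y, z in a scale on which 1.0 is 800 mm, then the opening, from -1 (shut) to 1 (fully open). A call has 1 to 8 rows; each row is the pose to reach, as a shift and turn from the pose commanded when the call began, along the tool's axes at that moment; what a row does not reach only later rows make up. A row lasts 1/8 s, in which the tool goes at most 62.5 mm and 10.7 degrees, less where a joint would pass 70% of its speed; a pose out of reach is approached as far as the arm can. A call with a gripper value outside its range is refused whole. The fingers move at their own pace and stop on an object; "grip_force" is the grip in N (left out, the last holds). Time passes only in rows, so rows that repeat a pose let the fingers close. It gives the time, the measured TCP pose, the force, the opening and the grip force at its end, in the units of the state.
- ctrl.get_state(): the state, without advancing time (a new reading comes with each control period).
- ctrl.read_camera(name): name is "scene" or "top" or "wrist"; returns a dict with "color" (384x512x3 uint8, red, green, blue), "fx", "fy", "cx", "cy" (pixels), "extrinsics" (4x4, takes a point from world to camera coordinates). Camera axes: x right, y down, z forward; pixel columns grow to the right and rows downward; lengths in m; the calibration is good to about 2 mm. A picture is of the moment at which its call begins. There is no depth.
- ctrl.sign_off(): hands the job in; it is judged then, once.
Trained networks look in a picture, given as the dict that the camera call returned (one of the last four; its "shot" number tells which), for a name from the list of things; names that differ only in an ending like _2 or _b are one class to them, and where a whole thing is asked for, a point or a joint stands for the part that bears it (a point fixed in the world has none). Each returns a list of dicts, best first, with "p" (0 to 1); they miss things now and then, are a little off and sometimes report something else, mostly with a low value. They report only what shows in the picture. A call takes as long as a camera call.
- ctrl.look_for(picture, target): "position" ([x, y, z] in m, in the coordinates of the camera as it stood for that picture, good to about 4 mm: the middle of the surface that is visible of it).
The state is a dict: "time": time; "qpos": joint angles; "dq": joint speeds; "joint_efforts": joint torques, N m; "eef_pos": TCP position; "tcp_rot": TCP orientation; "contact_force": force on the tool from outside, world axes, zero at the start; "wrist_torque": the same for the moment, N m; "opening": opening from 0.0 (shut) to 1.0 (fully open); "finger_force": force on a finger pad.
Only numpy, scipy, OpenCV 4.12 (cv2) and the standard library are available. Lean on these libraries where they do the work, as an engineer would, in place of code of your own. Each camera call takes 0.05 s, during which the arm holds its last target. There are 200 camera calls.

## Working session

There is one attempt and no reset: what is moved stays moved. The work goes in short steps, Python scripts to look and compute and a tool call to move; the robot and the scene stay as the last step left them, time stands still between calls to the robot, and variables do not carry over. Pictures are saved under pics/ and viewed, at most 14 in all, crops included, and the job is handed in when it is done.

Besides the shell and the picture viewer there is one more tool, called after ">>>" as name(argument=value, ...) on one line, values as JSON. send_rows: Moves the arm, as the interface text tells. Its arguments: {"type":"object","properties":{"rows":{"type":"string"},"grip_force":{"type":"number"}},"required":["rows"]}

```bash
mkdir -p pics
cat > h.py <<'E'
import numpy as np, cv2
from plant import ctrl
from scipy.spatial.transform import Rotation as R
N=["white_cap","blue_cap","syringe","vial","white_cap_tray","blue_cap_tray","syringe_tray","vial_tray","tally_counter","gel_bottle"]
def shot(n,f=None):
    p=ctrl.read_camera(n)
    if f: cv2.imwrite("pics/"+f,p["color"][:,:,::-1])
    return p
def world(p,c):
    E=np.array(p["extrinsics"]); return E[:3,:3].T@(np.array(c)-E[:3,3])
def px(p,w):
    E=np.array(p["extrinsics"]); c=E[:3,:3]@np.array(w)+E[:3,3]
    return np.array([p["fx"]*c[0]/c[2]+p["cx"],p["fy"]*c[1]/c[2]+p["cy"]])
def plane(p,uv,z):
    E=np.array(p["extrinsics"]); d=E[:3,:3].T@np.array([(uv[0]-p["cx"])/p["fx"],(uv[1]-p["cy"])/p["fy"],1])
    o=-E[:3,:3].T@E[:3,3]; return o+d*(z-o[2])/d[2]
def go(x,y,z,yaw=None):
    """needed tool-frame shift mm and rotvec deg to TCP x,y,z; yaw = world dir of tool y (deg)"""
    s=ctrl.get_state(); r=R.from_quat(s["tcp_rot"]); d=r.inv().apply(np.array([x,y,z])-s["eef_pos"])*1000
    t=np.zeros(3)
    ya=yaw if yaw is not None else np.degrees(np.arctan2(*r.as_matrix()[:2,1][::-1]))
    best=None
    for k in (0,180):
        a=np.radians(ya+k); Y=np.array([np.cos(a),np.sin(a),0]); Z=np.array([0,0,-1.]); X=np.cross(Y,Z)
        t=(r.inv()*R.from_matrix(np.c_[X,Y,Z])).as_rotvec(degrees=True)
        print("turn",t.round(1),"shift",d.round(1))
def find(p,names=N):
    for n in names:
        for q in ctrl.look_for(p,n)[:3]:
            w=world(p,q["position"]); print(n,round(q["p"],2),w.round(3),px(p,w).round())
E
python3 - <<'E'
from h import *
s=ctrl.get_state(); print({k:np.round(v,3) for k,v in s.items()}, ctrl.nose_length)
for n in ("scene","top","wrist"):
    p=shot(n,n+"0.png"); print(n,p["fx"],np.round(p["extrinsics"],3).tolist())
    if n!="wrist": find(p)
E
```

```text
{'time': np.float64(0.0), 'qpos': array([ 1.08 ,  0.287,  1.578, -0.   ,  1.279, -0.15 ]), 'dq': array([-0.002, -0.002, -0.001, -0.   ,  0.001, -0.001]), 'joint_efforts': array([-1.0000e-03, -4.0598e+01, -2.9262e+01, -0.0000e+00,  6.0000e-03,
       -0.0000e+00]), 'eef_pos': array([0.225, 0.636, 0.252]), 'tcp_rot': array([ 0.17 ,  0.986, -0.001, -0.   ]), 'contact_force': array([-0.195,  0.547,  0.583]), 'wrist_torque': array([-0.033, -0.031, -0.059]), 'finger_force': np.float64(0.0), 'opening': np.float64(0.999)} 0.022
scene 402.49770876962265 [[0.064, 0.998, -0.013, -0.054], [0.719, -0.055, -0.693, -0.351], [-0.692, 0.035, -0.721, 1.28], [0.0, 0.0, 0.0, 1.0]]
white_cap 0.7 [ 0.458 -0.066  0.024] [213. 181.]
blue_cap 0.83 [0.444 0.058 0.023] [265. 174.]
syringe 0.53 [ 0.472 -0.167  0.014] [170. 190.]
syringe 0.46 [ 0.456 -0.065  0.026] [214. 180.]
vial 0.56 [0.407 0.305 0.034] [365. 155.]
white_cap_tray 0.91 [0.672 0.287 0.01 ] [387. 249.]
blue_cap_tray 0.63 [ 0.674 -0.102  0.006] [195. 263.]
syringe_tray 0.79 [0.69  0.089 0.004] [291. 264.]
vial_tray 0.83 [ 0.678 -0.264  0.015] [11
[... 182 characters left out ...]
-0.216, 0.528], [0.216, 0.01, -0.976, 0.738], [0.0, 0.0, 0.0, 1.0]]
white_cap 0.58 [ 0.443 -0.059  0.019] [288. 231.]
blue_cap 0.89 [0.43  0.054 0.022] [237. 233.]
syringe 0.87 [ 0.462 -0.167  0.02 ] [337. 225.]
vial 0.51 [0.389 0.3   0.043] [121. 246.]
white_cap_tray 0.87 [0.648 0.293 0.003] [144. 139.]
blue_cap_tray 0.7 [ 0.646 -0.1    0.004] [308. 147.]
syringe_tray 0.84 [0.677 0.097 0.004] [227. 131.]
vial_tray 0.79 [ 0.648 -0.265  0.01 ] [377. 149.]
tally_counter 0.78 [0.439 0.185 0.015] [180. 227.]
gel_bottle 0.96 [ 0.397 -0.29   0.063] [400. 256.]
wrist 326.80478350249376 [[0.335, 0.942, 0.0, -0.676], [0.898, -0.319, 0.303, -0.038], [0.286, -0.102, -0.953, 0.38], [0.0, 0.0, 0.0, 1.0]]
```

View images.

View pics/scene0.png

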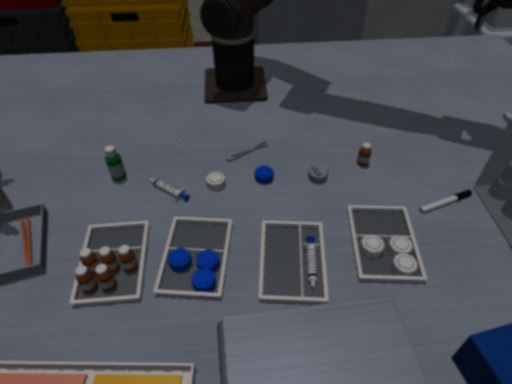

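View pics/top0.png

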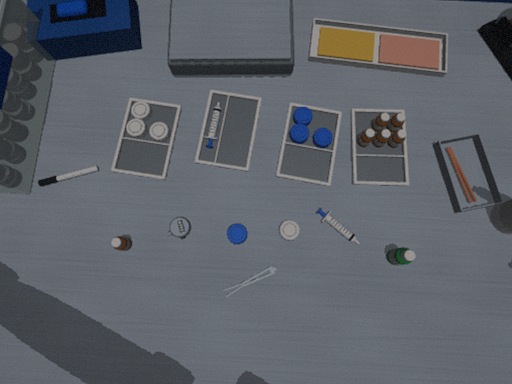

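Scene and top agree. In the top picture the vial is at (121,242), the counter at (180,227), the blue cap at (237,233), the white cap at (289,230), the syringe runs from plunger (320,212) to nozzle (357,242), and the gel bottle is at (402,256). The trays run left to right white cap, syringe, blue cap, vial. Next I fit the trays and triangulate.

```bash
cat > m.py <<'E'
from h import *
P={n:shot(n) for n in ("scene","top")}
def ray(p,uv):
    E=np.array(p["extrinsics"]); d=E[:3,:3].T@np.array([(uv[0]-p["cx"])/p["fx"],(uv[1]-p["cy"])/p["fy"],1]); return -E[:3,:3].T@E[:3,3],d/np.linalg.norm(d)
def tri(a,b):
    A=[];B=[]
    for p,uv in ((P["scene"],a),(P["top"],b)):
        o,d=ray(p,uv); M=np.eye(3)-np.outer(d,d); A.append(M);B.append(M@o)
    x=np.linalg.solve(sum(A),sum(B)); return x,max(np.linalg.norm(M@x-b) for M,b in zip(A,B))
for n in N[:4]+N[8:]:
    q=[px(P[c],world(P[c],ctrl.look_for(P[c],n)[0]["position"])) for c in ("scene","top")]
    x,e=tri(*q); print(n,x.round(3),round(e,4))
seeds={"white_cap_tray":(.66,.29),"blue_cap_tray":(.66,-.1),"syringe_tray":(.68,.092),"vial_tray":(.66,-.264)}
cor={}
for c,p in P.items():
    g=cv2.cvtColor(p["color"],cv2.COLOR_RGB2GRAY); th=cv2.adaptiveThreshold(g,255,0,0,41,-18)
    cs,_=cv2.findContours(th,cv2.RETR_EXTERNAL,2)
    for n,s in seeds.items():
        uv=px(p,(*s,.014))
        for k in cs:
            h=cv2.convexHull(k)
            if cv2.contourArea(h)>1500 and cv2.pointPolygonTest(h,tuple(map(float,uv)),False)>0:
                W=np.array([plane(p,u[0],.014)[:2] for u in h],np.float32)
                r=cv2.minAreaRect(W*1000); print(c,n,[np.round(v,1) for v in r])
                b=cv2.boxPoints(r); cor[c,n]=b
E
python3 m.py
```

```text
white_cap [ 0.443 -0.062  0.014] 0.0024
blue_cap [0.431 0.056 0.014] 0.0001
syringe [ 0.462 -0.169  0.006] 0.0007
vial [0.393 0.308 0.02 ] 0.0008
tally_counter [0.439 0.184 0.015] 0.0001
gel_bottle [ 0.398 -0.3    0.043] 0.0042
scene white_cap_tray [array([647.8, 286.4]), array([129.5, 191.3]), np.float64(83.6)]
scene blue_cap_tray [array([ 653.3, -103.1]), array([131.4, 192.2]), np.float64(82.1)]
scene syringe_tray [array([678.2,  91.3]), array([131.2, 191.2]), np.float64(82.9)]
scene vial_tray [array([ 655.1, -271.4]), array([191.7, 133.4]), np.float64(1.3)]
top white_cap_tray [array([648.4, 286.1]), array([128.5, 189.5]), np.float64(84.1)]
top blue_cap_tray [array([ 654.8, -102.6]), array([130.1, 189.6]), np.float64(82.0)]
top syringe_tray [array([680.2,  91.4]), array([129.9, 190.2]), np.float64(83.4)]
top vial_tray [array([ 656.3, -269.1]), array([190.2, 130. ]), np.float64(1.3)]
```

```bash
python3 -c "
from h import *
go(.393,.307,.2,90)"
```

```text
turn [ -0.    0.  -19.5] shift [-267.8 -254.3   53.3]
turn [  0.    0.  160.5] shift [-267.8 -254.3   53.3]
```

The rows are not in the units I measure in: shifts go in shares of 800 mm and turns go in shares of 4 rad. I convert before sending: -268 mm is -0.335, -254 mm is -0.3175, -19.5 degrees is -0.0851.

>>> send_rows(rows="0 0 -0.0218 -0.075 -0.075 0.0125 1;0 0 -0.0654 -0.1875 -0.1813 0.0375 1;0 0 -0.0851 -0.2875 -0.275 0.0625 1;0 0 -0.0851 -0.335 -0.3175 0.0663 1;0 0 -0.0851 -0.335 -0.3175 0.0663 1;0 0 -0.0851 -0.335 -0.3175 0.0663 1;0 0 -0.0851 -0.335 -0.3175 0.0663 1;0 0 -0.0851 -0.335 -0.3175 0.0663 1", grip_force=30)

```text
time: 2.85
eef_pos: [0.3934, 0.3074, 0.2007]
tcp_rot: [0.001, 1.0, 0.0, 0.0]
contact_force: [-0.4, 1.2, -0.2]
opening: 0.999
finger_force: 0.0
```

Run:
```python
from h import *
p=shot("wrist","w1.png"); s=ctrl.get_state(); print(s["eef_pos"].round(4),s["opening"]); find(p,["vial","white_cap_tray","tally_counter"]); print(np.round(p["extrinsics"],3).tolist())
```

```text
[0.3931 0.308  0.2007] 1.0029067921639103
white_cap_tray 0.75 [0.591 0.289 0.002] [236. 326.]
tally_counter 0.97 [0.435 0.187 0.02 ] [129. 210.]
[[0.002, 1.0, 0.001, -0.309], [0.953, -0.003, 0.304, -0.397], [0.304, 0.0, -0.953, 0.21], [0.0, 0.0, 0.0, 1.0]]
```

View pics/w1.png

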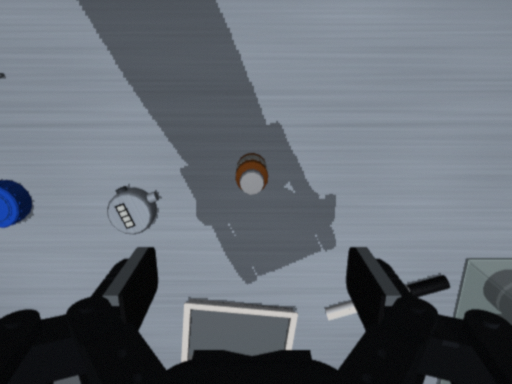

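The wrist picture shows the vial's white top at (252,183) and its body around (251,165), with the fingers at left and right and the counter at (131,211).

Run:
```python
from h import *
p=shot("wrist")
print(plane(p,(252,183),.058).round(4),[px(p,(.39+d,.308,z)).round(1).tolist() for d in (0,.01) for z in (0,.04,.058)])
print(plane(p,(252,153),0.0).round(4), "back edge of base if z0 => x-15mm")
a=px(p,(.393,.3,.058)),px(p,(.393,.31,.058)); print((a[1]-a[0]).round(1))
g=p["color"][130:205,225:285].astype(int); m=(g[...,0]-g[...,2]>30); y,x=np.nonzero(m); print(x.min()+225,x.max()+225,y.min()+130,y.max()+130)
q=shot("top"); g=q["color"].astype(int)[225:260,100:140]; m=(g[...,0]-g[...,2]>25); y,x=np.nonzero(m); print("top amber",x.mean()+100,y.mean()+225, plane(q,(x.mean()+100,y.mean()+225),.02).round(3))
go(.394,.308,.05,90)
```

```text
[0.395  0.3096 0.058 ] [[250.3, 161.5], [250.2, 171.7], [250.1, 177.3], [250.3, 171.1], [250.2, 182.5], [250.1, 188.6]]
[0.3814 0.3097 0.    ] back edge of base if z0 => x-15mm
[11.9  0. ]
235 266 161 186
top amber 122.0 243.69642857142858 [0.395 0.307 0.02 ]
turn [0.  0.  0.1] shift [ -1.2  -0.2 150.5]
turn [  -0.     0.  -179.9] shift [ -1.2  -0.2 150.5]
```

In the tool's units: 170 mm is 0.2125, 150 mm is 0.1875.

>>> send_rows(rows="0 0 0 -0.0025 0.0013 0.075 1;0 0 0 -0.0025 0.0013 0.1438 1;0 0 0 -0.0025 0.0013 0.1875 0.6;0 0 0 -0.0025 0.0013 0.2125 0.3;0 0 0 -0.0025 0.0013 0.2125 0;0 0 0 -0.0025 0.0013 0.2125 -0.6;0 0 0 -0.0025 0.0013 0.2125 -1;0 0 0 -0.0025 0.0013 0.2125 -1", grip_force=30)

```text
time: 4.15
eef_pos: [0.3958, 0.3085, 0.0313]
tcp_rot: [0.0, 1.0, 0.0, 0.001]
contact_force: [0.4, -0.2, 0.1]
opening: 0.344
finger_force: 29.8
```

>>> send_rows(rows="0 0 0 0 0 0 -1;0 0 0 0 0 0 -1;0 0 0 0 0 0 -1")

```text
time: 4.53
eef_pos: [0.3957, 0.3084, 0.031]
tcp_rot: [0.0, 1.0, 0.0, 0.0]
contact_force: [-0.7, -0.8, 4.2]
opening: 0.344
finger_force: 30.2
```

In the tool's units: -240 mm is -0.3, -190 mm is -0.2375.

>>> send_rows(rows="0 0 0 0 0 -0.025 -1;0 0 0 0 0 -0.075 -1;0 0 0 0 0 -0.125 -1;0 0 0 -0.025 -0.05 -0.1375 -1;0 0 0 -0.0438 -0.1125 -0.1375 -1;0 0 0 -0.0625 -0.175 -0.1375 -1;0 0 0 -0.0838 -0.2375 -0.1375 -1;0 0 0 -0.1063 -0.3 -0.1375 -1")

```text
time: 5.52
eef_pos: [0.4801, 0.0665, 0.14]
tcp_rot: [0.0, 1.0, 0.0, -0.0]
contact_force: [1.0, 0.4, 0.1]
opening: 0.334
finger_force: 29.8
```

In the tool's units: -340 mm is -0.425, -300 mm is -0.375, -1.3 degrees is -0.0057.

>>> send_rows(rows="0 0 -0.0057 -0.0213 -0.0625 0 -1;0 0 -0.0057 -0.0438 -0.125 0 -1;0 0 -0.0057 -0.0663 -0.1875 0 -1;0 0 -0.0057 -0.0875 -0.25 0 -1;0 0 -0.0057 -0.11 -0.3125 0 -1;0 0 -0.0057 -0.1313 -0.375 0 -1;0 0 -0.0057 -0.1488 -0.425 0 -1;0 0 -0.0057 -0.1488 -0.425 0 -1")

```text
time: 6.52
eef_pos: [0.5991, -0.2748, 0.1396]
tcp_rot: [-0.009, 1.0, -0.0, 0.0]
contact_force: [-0.0, 1.2, -0.1]
opening: 0.345
finger_force: 29.9
```

Run:
```python
from h import *
p=shot("wrist","w2.png"); s=ctrl.get_state(); print(s["eef_pos"].round(4),s["opening"]); find(p,["vial","vial_tray"]); go(.5997,-.2715,.035,91.3)
for q in [(-87,-57),(-87,57),(-25,57),(-25,-57)]:
    print(px(p,np.r_[np.array([.6557,-.270])+R.from_euler("z",1.3,degrees=True).as_matrix()[:2,:2]@np.array(q)/1000,.003]).round())
```

```text
[ 0.5986 -0.2729  0.1393] 0.3377476508695875
vial 0.77 [ 0.591 -0.273  0.153] [255. 278.]
vial_tray 0.92 [ 0.609 -0.269  0.   ] [257. 193.]
turn [ 0.1 -0.1 -0. ] shift [ -1.5  -0.7 104.3]
turn [-1.0e-01 -1.0e-01  1.8e+02] shift [ -1.5  -0.7 104.3]
[183. 146.]
[327. 146.]
[322. 218.]
[188. 218.]
```

View pics/w2.png

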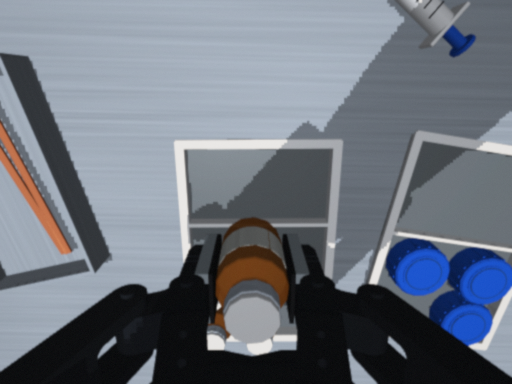

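The bay's inner corners appear at about (187,150), (331,150), (328,220) and (190,220), within 4 px of prediction. The vial is held upright between the fingers. I set it down.

In the tool's units: 106 mm is 0.1325, 105 mm is 0.1313.

>>> send_rows(rows="0 0 0 -0.0013 0.0013 0.05 -1;0 0 0 -0.0013 0.0013 0.0938 -1;0 0 0 -0.0013 0.0013 0.115 -1;0 0 0 -0.0013 0.0013 0.125 -1;0 0 0 -0.0013 0.0013 0.1288 -1;0 0 0 -0.0013 0.0013 0.1313 -1;0 0 0 -0.0013 0.0013 0.1325 -1;0 0 0 -0.0013 0.0013 0.1325 -1")

```text
time: 7.68
eef_pos: [0.6003, -0.2711, 0.0349]
tcp_rot: [-0.011, 1.0, -0.0, 0.0]
contact_force: [0.2, -1.2, -0.4]
opening: 0.342
finger_force: 29.9
```

In the tool's units: 1 mm is 0.0013.

>>> send_rows(rows="0 0 0 0 0 0.0013 -1;0 0 0 0 0 0.0013 -1;0 0 0 0 0 0.0013 -0.2;0 0 0 0 0 0.0013 -0.1;0 0 0 0 0 0.0013 0;0 0 0 0 0 0.0013 0.05;0 0 0 0 0 0.0013 0.05;0 0 0 0 0 0.0013 0.05")

```text
time: 8.68
eef_pos: [0.6, -0.2709, 0.0333]
tcp_rot: [-0.011, 1.0, -0.0, 0.0]
contact_force: [0.3, -0.2, -0.9]
opening: 0.527
finger_force: 0.0
```

>>> send_rows(rows="0 0 0 0 0 -0.025 0.05;0 0 0 0 0 -0.075 0.05;0 0 0 0 0 -0.1375 0.05;0 0 0 0 0 -0.2063 0.2;0 0 0 0 0 -0.2063 0.2;0 0 0 0 0 -0.2063 0.2")

```text
time: 9.43
eef_pos: [0.6, -0.2709, 0.1996]
tcp_rot: [-0.011, 1.0, -0.0, 0.001]
contact_force: [-0.1, -0.1, -0.7]
opening: 0.601
finger_force: 0.0
```

Run:
```python
from h import *
for n in ("wrist","top"):
    p=shot(n,n+"3.png"); find(p,["vial","syringe"])
c=p["color"].astype(int); 
go(.463,-.168,.2,45)
go(.463,-.168,.2,-45)
print(plane(p,(320,212),.009),plane(p,(357,243),.009))
```

```text
vial 0.91 [ 0.595 -0.268  0.047] [254. 172.]
syringe 0.88 [ 0.476 -0.156  0.018] [390.  28.]
syringe 0.65 [ 0.471 -0.152  0.016] [330. 220.]
turn [ 0.  -0.2 46.3] shift [134.1 105.5  -2.8]
turn [   0.2    0.  -133.7] shift [134.1 105.5  -2.8]
turn [-1.000e-01 -2.000e-01  1.363e+02] shift [134.1 105.5  -2.8]
turn [  0.1  -0.1 -43.7] shift [134.1 105.5  -2.8]
[ 0.49009504 -0.13125176  0.009     ] [ 0.42401055 -0.21536484  0.009     ]
```

View pics/wrist3.png

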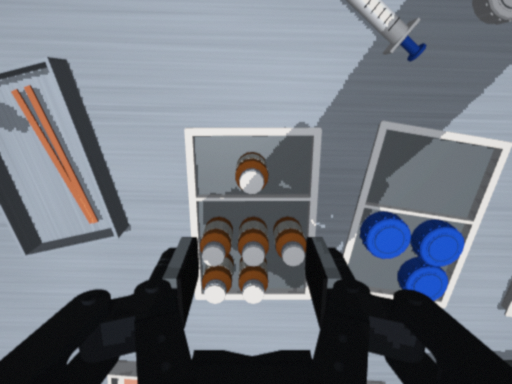

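The vial stands upright in its near bay at (252,175). The syringe comes next.

In the tool's units: 134 mm is 0.1675, 105 mm is 0.1313, 84 degrees is 0.3665.

>>> send_rows(rows="0 0 0.0436 0.025 0.0188 0 0.2;0 0 0.0873 0.05 0.0375 0 0.2;0 0 0.1353 0.0688 0.0525 0 0.2;0 0 0.1833 0.0875 0.0688 0 0.2;0 0 0.2269 0.1125 0.0875 0 0.2;0 0 0.2749 0.1313 0.1038 0 0.2;0 0 0.3185 0.15 0.1188 0 0.2;0 0 0.3665 0.1675 0.1313 0 0.2")

```text
time: 10.72
eef_pos: [0.4629, -0.1683, 0.1977]
tcp_rot: [0.661, 0.75, -0.0, -0.001]
contact_force: [0.4, -0.9, 0.0]
opening: 0.597
finger_force: 0.0
```

In the tool's units: 45.5 degrees is 0.1985.

>>> send_rows(rows="0 0 0.0436 0 0 0 0.2;0 0 0.0873 0 0 0 0.2;0 0 0.1353 0 0 0 0.2;0 0 0.1833 0 0 0 0.2;0 0 0.1985 0 0 0 0.2;0 0 0.1985 0 0 0 0.2;0 0 0.1985 0 0 0 0.2")

```text
time: 11.6
eef_pos: [0.4636, -0.1688, 0.198]
tcp_rot: [0.898, 0.439, -0.0, -0.0]
contact_force: [-0.7, 0.3, 1.1]
opening: 0.597
finger_force: 0.0
```

Run:
```python
from h import *
p=shot("wrist","w4.png"); s=ctrl.get_state(); print(s["eef_pos"].round(4),s["qpos"].round(2)); find(p,["syringe","gel_bottle"]); go(.463,-.168,.2,-38.2)
```

```text
[ 0.4636 -0.1688  0.1981] [-0.56 -0.07  2.07 -0.    1.14  0.11]
syringe 0.8 [ 0.466 -0.165  0.016] [252. 164.]
gel_bottle 0.91 [ 0.406 -0.289  0.061] [282. 314.]
turn [-0.   0.   0.3] shift [ 0.3 -1.  -1.7]
turn [  -0.    -0.  -179.7] shift [ 0.3 -1.  -1.7]
```

View pics/w4.png

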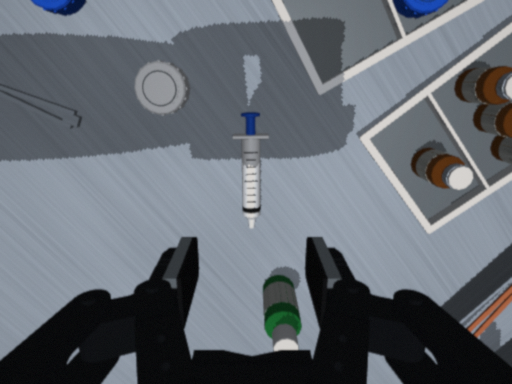

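The syringe is vertical in the picture: thumb disc (250,114), flange (250,137), barrel end (251,212). The gel bottle at (282,314) is clear of the fingers' sweep.

Run:
```python
from h import *
p=shot("wrist")
a=plane(p,(250.5,137),.009);b=plane(p,(251.5,212),.009); print(a.round(4),b.round(4),np.linalg.norm(a-b)); m=(a+b)/2
print(m,np.degrees(np.arctan2(*(a-b)[:2][::-1]))); 
print(plane(p,(250,113),.009),plane(p,(252,228),.009))
go(m[0],m[1],.024,np.degrees(np.arctan2(*(a-b)[:2][::-1]))-90)
```

```text
[ 0.4803 -0.1445  0.009 ] [ 0.4339 -0.2054  0.009 ] 0.0765449086479965
[ 0.45713471 -0.17491421  0.009     ] 52.70498423354962
[ 0.49369978 -0.12663128  0.009     ] [ 0.42337102 -0.21973376  0.009     ]
turn [-0.   0.  -0.7] shift [ -8.8  -1.4 174.3]
turn [  0.    0.  179.3] shift [ -8.8  -1.4 174.3]
```

In the tool's units: 174 mm is 0.2175, 115 mm is 0.1438, -0.7 degrees is -0.0031.

>>> send_rows(rows="0 0 -0.0031 -0.0113 -0.0016 0.075 0.2;0 0 -0.0031 -0.0113 -0.0016 0.1438 0.2;0 0 -0.0031 -0.0113 -0.0016 0.1938 0.2;0 0 -0.0031 -0.0113 -0.0016 0.2175 0.2;0 0 -0.0031 -0.0113 -0.0016 0.2175 0.2;0 0 -0.0031 -0.0113 -0.0016 0.2175 -0.3;0 0 -0.0031 -0.0113 -0.0016 0.2175 -1;0 0 -0.0031 -0.0113 -0.0016 0.2175 -1", grip_force=30)

```text
time: 12.8
eef_pos: [0.4582, -0.1758, 0.0259]
tcp_rot: [0.896, 0.444, 0.001, 0.001]
contact_force: [-0.2, -0.1, 4.7]
opening: 0.195
finger_force: 29.5
```

In the tool's units: -60 mm is -0.075, -30 mm is -0.0375.

>>> send_rows(rows="0 0 0 0 0 0 -1;0 0 0 0 0 0 -1;0 0 0 0 0 -0.0125 -1;0 0 0 0 0 -0.0375 -1;0 0 0 0 0 -0.075 -1;0 0 0 0 0 -0.075 -1")

```text
time: 13.55
eef_pos: [0.4588, -0.1762, 0.087]
tcp_rot: [0.896, 0.444, 0.002, 0.003]
contact_force: [0.4, 0.6, -0.2]
opening: 0.197
finger_force: 29.4
```

Run:
```python
from h import *
go(.6766,.0706,.14,-97)
```

```text
turn [ 0.3 -0.2 59.7] shift [328.3  24.3 -52.7]
turn [   0.2    0.3 -120.3] shift [328.3  24.3 -52.7]
```

In the tool's units: 328 mm is 0.41, 295 mm is 0.3688, 59.7 degrees is 0.2605.

>>> send_rows(rows="0 0 0.0131 0.025 0.0025 -0.0313 -1;0 0 0.0524 0.0813 0.0063 -0.0563 -1;0 0 0.0916 0.1375 0.01 -0.0663 -1;0 0 0.1309 0.2 0.015 -0.0663 -1;0 0 0.1702 0.2563 0.02 -0.0663 -1;0 0 0.2094 0.3125 0.0238 -0.0663 -1;0 0 0.2443 0.3688 0.0275 -0.0663 -1;0 0 0.2605 0.41 0.03 -0.0663 -1")

```text
time: 14.55
eef_pos: [0.675, 0.0729, 0.1355]
tcp_rot: [0.998, -0.062, -0.001, -0.0]
contact_force: [0.7, -0.8, -0.4]
opening: 0.189
finger_force: 29.5
```

>>> send_rows(rows="0 0 0 0 0 0 -1;0 0 0 0 0 0 -1;0 0 0 0 0 0 -1")

```text
time: 14.92
eef_pos: [0.674, 0.0704, 0.1367]
tcp_rot: [0.998, -0.061, -0.001, 0.0]
contact_force: [0.4, -0.1, -0.9]
opening: 0.192
finger_force: 29.5
```

Run:
```python
from h import *
p=shot("wrist","w5.png"); s=ctrl.get_state(); print(s["eef_pos"].round(4),s["opening"]); find(p,["syringe","syringe_tray"]); go(.6766,.0706,.03,-97)
for q in [(-90,-60),(-90,60),(90,60),(90,-60)]:
    print(px(p,np.r_[np.array([.679,.0914])+R.from_euler("z",-7,degrees=True).as_matrix()[:2,:2]@np.array(q)/1000,.014]).round())
```

```text
[0.6742 0.0704 0.137 ] 0.19080720712428664
syringe 0.98 [0.695 0.069 0.126] [250. 218.]
syringe_tray 0.86 [ 0.709  0.102 -0.   ] [207. 145.]
turn [ 0.  0. -0.] shift [  2.1  -0.3 107.4]
turn [  0.  -0. 180.] shift [  2.1  -0.3 107.4]
[297. 283.]
[158. 284.]
[135.  60.]
[308.  60.]
```

View pics/w5.png

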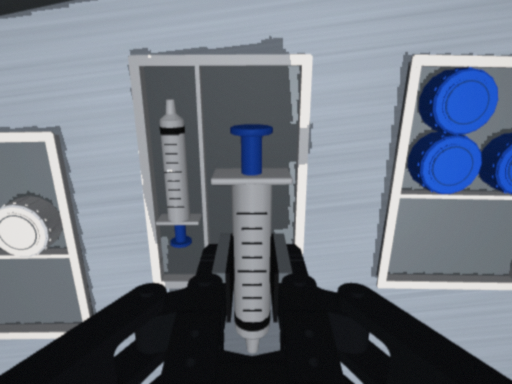

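The syringe hangs level and lengthwise over the wide lane (lane about columns 205–300, barrel at 252), with its plunger at the far end. I lower it.

In the tool's units: 108 mm is 0.135, 107 mm is 0.1338.

>>> send_rows(rows="0 0 0 0.0025 0 0.05 -1;0 0 0 0.0025 0 0.0938 -1;0 0 0 0.0025 0 0.1188 -1;0 0 0 0.0025 0 0.1275 -1;0 0 0 0.0025 0 0.1313 -1;0 0 0 0.0025 0 0.1338 -1;0 0 0 0.0025 0 0.135 -1;0 0 0 0.0025 0 0.135 -1")

```text
time: 16.08
eef_pos: [0.6772, 0.0711, 0.0299]
tcp_rot: [0.998, -0.061, 0.0, 0.0]
contact_force: [-0.4, -0.4, -1.3]
opening: 0.196
finger_force: 29.4
```

In the tool's units: 1 mm is 0.0013.

>>> send_rows(rows="0 0 0 0 0 0.0013 -1;0 0 0 0 0 0.0013 -1;0 0 0 0 0 0.0013 -0.45;0 0 0 0 0 0.0013 -0.35;0 0 0 0 0 0.0013 -0.25;0 0 0 0 0 0.0013 -0.25;0 0 0 0 0 0.0013 -0.25;0 0 0 0 0 0.0013 -0.25")

```text
time: 17.08
eef_pos: [0.6768, 0.0711, 0.0283]
tcp_rot: [0.998, -0.061, -0.0, 0.0]
contact_force: [0.6, -0.9, -0.3]
opening: 0.373
finger_force: 0.0
```

>>> send_rows(rows="0 0 0 0 0 -0.025 -0.25;0 0 0 0 0 -0.075 -0.25;0 0 0 0 0 -0.1375 0;0 0 0 0 0 -0.2063 0.4;0 0 0 0 0 -0.2125 0.5;0 0 0 0 0 -0.2125 0.5")

```text
time: 17.82
eef_pos: [0.6771, 0.0711, 0.2]
tcp_rot: [0.998, -0.061, 0.001, -0.0]
contact_force: [-0.8, 0.2, 0.4]
opening: 0.75
finger_force: 0.0
```

Run:
```python
from h import *
p=shot("wrist","w6.png"); find(p,["syringe"])
p=shot("top","t6.png"); find(p,["syringe","blue_cap","white_cap"])
s=ctrl.get_state(); print(s["eef_pos"].round(4),s["qpos"].round(2))
go(.431,.056,.2,82)
```

```text
syringe 0.93 [0.684 0.073 0.017] [249. 161.]
syringe 0.6 [0.692 0.097 0.004] [225. 154.]
syringe 0.5 [0.703 0.067 0.02 ] [239. 119.]
blue_cap 0.9 [0.431 0.056 0.023] [236. 233.]
white_cap 0.77 [ 0.444 -0.058  0.023] [288. 230.]
white_cap 0.71 [ 0.653 -0.262  0.012] [376. 147.]
[0.676  0.0711 0.1964] [-0.04  0.35  1.61 -0.    1.19  1.65]
turn [  -0.3    0.  -179. ] shift [-241.4   44.7   -2.9]
turn [0.  0.2 1. ] shift [-241.4   44.7   -2.9]
```

View pics/w6.png

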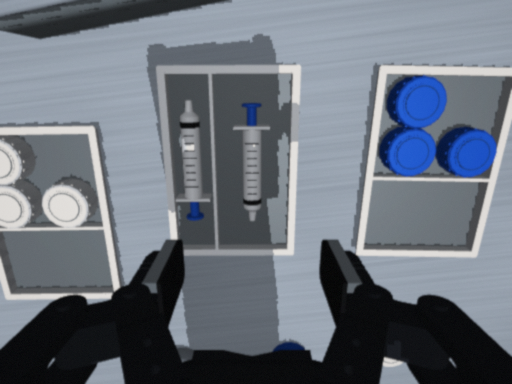

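The syringe lies lengthwise on the lane floor at (252,165), clear of walls and rib. The blue cap comes next.

In the tool's units: -241 mm is -0.3013, -200 mm is -0.25, 1 degrees is 0.0044.

>>> send_rows(rows="0 0 0.0044 -0.0625 0.0113 0 0.6;0 0 0.0044 -0.125 0.0225 0 0.6;0 0 0.0044 -0.1875 0.035 0 0.6;0 0 0.0044 -0.25 0.0475 0 0.6;0 0 0.0044 -0.3013 0.0563 0 0.6;0 0 0.0044 -0.3013 0.0563 0 0.6;0 0 0.0044 -0.3013 0.0563 0 0.6")

```text
time: 19.0
eef_pos: [0.4328, 0.0556, 0.1986]
tcp_rot: [0.998, -0.07, 0.001, 0.0]
contact_force: [0.2, -0.1, -0.1]
opening: 0.803
finger_force: 0.0
```

Run:
```python
from h import *
p=shot("wrist","w7.png"); find(p,["blue_cap","white_cap"])
s=ctrl.get_state(); print(s["eef_pos"].round(4),s["qpos"].round(2))
c=p["color"].astype(int); m=((c[...,2]-c[...,0])>60).astype(np.uint8)
n,l,st,ce=cv2.connectedComponentsWithStats(m)
for i in range(1,n):
    if st[i,4]>150: print(st[i],ce[i].round(1),plane(p,ce[i],.016).round(4))
q=shot("top"); c=q["color"].astype(int); m=((c[...,2]-c[...,0])>60).astype(np.uint8)
n,l,st,ce=cv2.connectedComponentsWithStats(m)
for i in range(1,n):
    if st[i,4]>150: print("top",st[i],ce[i].round(1),plane(q,ce[i],.018).round(4))
```

```text
blue_cap 0.96 [0.433 0.057 0.024] [251. 170.]
white_cap 0.79 [ 0.449 -0.056  0.023] [371. 136.]
[0.4333 0.0555 0.1986] [-0.11 -0.21  2.19  0.    1.16  1.6 ]
[ 229  146   48   48 1732] [252.2 169.7] [0.4315 0.0561 0.016 ]
top [  28    0  103   40 2591] [79.6 17.7] [0.9591 0.4921 0.018 ]
top [290 107  23  36 544] [300.8 124.1] [ 0.6984 -0.0808  0.018 ]
top [313 128  20  19 276] [322.4 136.6] [ 0.6694 -0.1327  0.018 ]
```

View pics/w7.png

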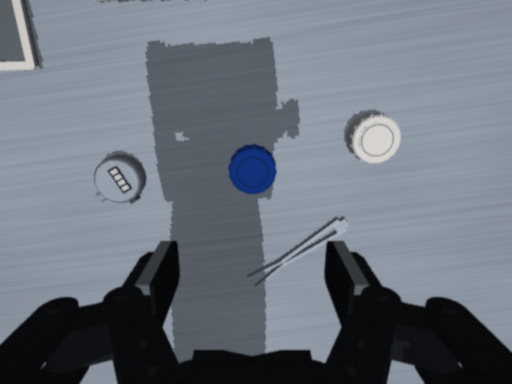

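The blue cap is at (252,170), the white cap at (375,139) and the counter at (119,180). The blue cap's position matches the triangulation, and the fingers have clear room.

In the tool's units: 173 mm is 0.2163, 155 mm is 0.1938.

>>> send_rows(rows="0 0 0 -0.0019 -0.0006 0.075 0.6;0 0 0 -0.0019 -0.0006 0.1438 0.6;0 0 0 -0.0019 -0.0006 0.1938 0.6;0 0 0 -0.0019 -0.0006 0.2163 0.6;0 0 0 -0.0019 -0.0006 0.2163 0.6;0 0 0 -0.0019 -0.0006 0.2163 0.2;0 0 0 -0.0019 -0.0006 0.2163 -0.5;0 0 0 -0.0019 -0.0006 0.2163 -0.5", grip_force=25)

```text
time: 20.2
eef_pos: [0.4321, 0.0562, 0.0267]
tcp_rot: [0.998, -0.069, 0.002, 0.0]
contact_force: [0.6, -0.5, 4.1]
opening: 0.514
finger_force: 25.8
```

>>> send_rows(rows="0 0 0 0 0 0 -0.5;0 0 0 0 0 0 -0.5;0 0 0 0 0 0 -0.5")

```text
time: 20.58
eef_pos: [0.4322, 0.0562, 0.0267]
tcp_rot: [0.998, -0.069, 0.002, 0.0]
contact_force: [-0.0, -0.4, 6.0]
opening: 0.513
finger_force: 26.0
```

In the tool's units: 193 mm is 0.2413, 165 mm is 0.2063.

>>> send_rows(rows="0 0 0 0 0 -0.0188 -0.5;0 0 0 0 0 -0.0563 -0.5;0 0 0 0.0125 0.0088 -0.1 -0.5;0 0 0 0.0563 0.0375 -0.1188 -0.5;0 0 0 0.1063 0.0688 -0.1188 -0.5;0 0 0 0.1563 0.1025 -0.1188 -0.5;0 0 0 0.2063 0.135 -0.1188 -0.5;0 0 0 0.2413 0.1575 -0.1188 -0.5")

```text
time: 21.58
eef_pos: [0.6054, -0.0966, 0.1209]
tcp_rot: [0.998, -0.07, 0.0, 0.0]
contact_force: [0.6, 0.1, -0.3]
opening: 0.516
finger_force: 25.7
```

>>> send_rows(rows="0 0 0 0 0 0 -0.5;0 0 0 0 0 0 -0.5;0 0 0 0 0 0 -0.5")

```text
time: 21.95
eef_pos: [0.6033, -0.0942, 0.1202]
tcp_rot: [0.998, -0.069, -0.001, -0.0]
contact_force: [-0.8, 0.2, -0.0]
opening: 0.512
finger_force: 25.7
```

Run:
```python
from h import *
p=shot("wrist","w8.png"); s=ctrl.get_state(); print(s["eef_pos"].round(4),s["opening"]); find(p,["blue_cap_tray"]); go(.6055,-.096,.0297,-98)
```

```text
[ 0.6035 -0.0942  0.1203] 0.513546906247797
blue_cap_tray 0.9 [ 0.662 -0.102  0.006] [252. 110.]
turn [-0.   0.   0.1] shift [ 2.1  1.4 90.7]
turn [  -0.    -0.  -179.9] shift [ 2.1  1.4 90.7]
```

View pics/w8.png

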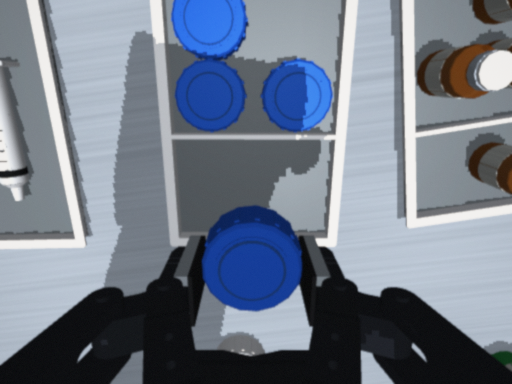

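The blue cap hangs level over the near bay (columns 175–330, rows 138–240) with its column centred. I lower it.

In the tool's units: 91 mm is 0.1138, 90 mm is 0.1125.

>>> send_rows(rows="0 0 0 0.0025 0.0013 0.05 -0.5;0 0 0 0.0025 0.0013 0.0875 -0.5;0 0 0 0.0025 0.0013 0.1025 -0.5;0 0 0 0.0025 0.0013 0.1088 -0.5;0 0 0 0.0025 0.0013 0.1125 -0.5;0 0 0 0.0025 0.0013 0.1138 -0.5;0 0 0 0.0025 0.0013 0.1138 -0.5")

```text
time: 22.92
eef_pos: [0.6068, -0.0966, 0.0301]
tcp_rot: [0.998, -0.069, 0.001, 0.0]
contact_force: [0.2, -1.1, 0.7]
opening: 0.511
finger_force: 25.7
```

In the tool's units: 1 mm is 0.0013.

>>> send_rows(rows="0 0 0 0 0 0.0013 -0.5;0 0 0 0 0 0.0013 -0.5;0 0 0 0 0 0.0013 0.1;0 0 0 0 0 0.0013 0.2;0 0 0 0 0 0.0013 0.3;0 0 0 0 0 0.0013 0.4;0 0 0 0 0 0.0013 0.4;0 0 0 0 0 0.0013 0.4")

```text
time: 23.92
eef_pos: [0.6062, -0.0965, 0.0283]
tcp_rot: [0.998, -0.069, -0.0, -0.0]
contact_force: [0.7, 0.3, -0.3]
opening: 0.699
finger_force: 0.0
```

In the tool's units: -170 mm is -0.2125, -165 mm is -0.2063.

>>> send_rows(rows="0 0 0 0 0 -0.025 0.4;0 0 0 0 0 -0.075 0.4;0 0 0 0 0 -0.1375 0.5;0 0 0 0 0 -0.2063 0.6;0 0 0 0 0 -0.2125 0.6;0 0 0 0 0 -0.2125 0.6")

```text
time: 24.68
eef_pos: [0.6064, -0.0965, 0.1998]
tcp_rot: [0.998, -0.069, 0.001, 0.0]
contact_force: [-0.2, 0.4, -0.3]
opening: 0.798
finger_force: 0.0
```

Run:
```python
from h import *
p=shot("wrist","w9.png"); find(p,["blue_cap"])
s=ctrl.get_state(); print(s["eef_pos"].round(4))
go(.444,-.06,.2,-96)
```

```text
blue_cap 0.57 [ 0.608 -0.098  0.028] [254. 169.]
[ 0.6052 -0.0961  0.1969]
turn [-0.   0.2 -2. ] shift [-164.7  -13.4   -2.7]
turn [  0.2   0.  178. ] shift [-164.7  -13.4   -2.7]
```

View pics/w9.png

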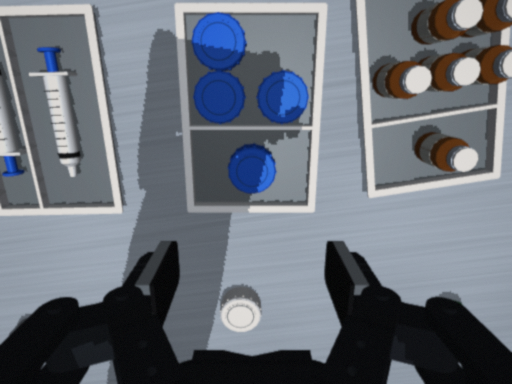

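The blue cap lies flat, centred in its near bay at (252,169), and the vial and syringe are in place too. The white cap comes next.

In the tool's units: -164 mm is -0.205, -140 mm is -0.175, -2 degrees is -0.0087.

>>> send_rows(rows="0 0 -0.0087 -0.0625 -0.005 0 0.6;0 0 -0.0087 -0.125 -0.01 0 0.6;0 0 -0.0087 -0.175 -0.015 0 0.6;0 0 -0.0087 -0.205 -0.0169 0 0.6;0 0 -0.0087 -0.205 -0.0169 0 0.6;0 0 -0.0087 -0.205 -0.0169 0 0.6")

```text
time: 25.52
eef_pos: [0.446, -0.0605, 0.1978]
tcp_rot: [0.999, -0.052, -0.0, -0.0]
contact_force: [0.4, -0.1, 0.2]
opening: 0.804
finger_force: 0.0
```

Run:
```python
from h import *
p=shot("wrist","w10.png"); find(p,["white_cap"])
s=ctrl.get_state(); print(s["eef_pos"].round(4),s["qpos"].round(2))
go(.443,-.06,.026,-96.3)
```

```text
white_cap 0.96 [ 0.449 -0.061  0.021] [252. 166.]
[ 0.4464 -0.0606  0.1981] [-0.36 -0.17  2.16  0.    1.15  1.31]
turn [-0.   0.   0.3] shift [ -3.4  -0.2 172.1]
turn [  -0.    -0.  -179.7] shift [ -3.4  -0.2 172.1]
```

View pics/w10.png

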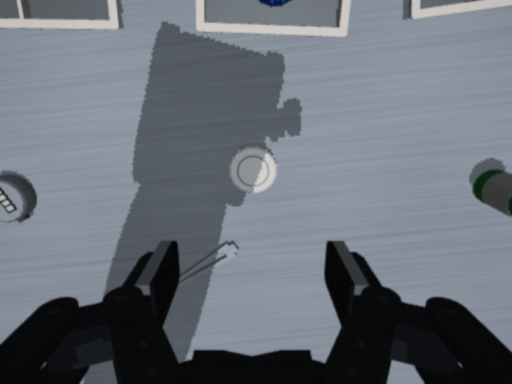

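The white cap is at (253,169), almost the same offset from the tool as the blue cap had, so I grasp it the same way.

In the tool's units: 172 mm is 0.215, -1.5 mm is -0.0019.

>>> send_rows(rows="0 0 0 -0.0019 0.0004 0.075 0.6;0 0 0 -0.0019 0.0004 0.1438 0.6;0 0 0 -0.0019 0.0004 0.1938 0.6;0 0 0 -0.0019 0.0004 0.215 0.6;0 0 0 -0.0019 0.0004 0.215 0.6;0 0 0 -0.0019 0.0004 0.215 0.2;0 0 0 -0.0019 0.0004 0.215 -0.5;0 0 0 -0.0019 0.0004 0.215 -0.5")

```text
time: 26.62
eef_pos: [0.4454, -0.0609, 0.0276]
tcp_rot: [0.999, -0.052, 0.002, 0.0]
contact_force: [0.4, 0.1, 3.7]
opening: 0.51
finger_force: 26.1
```

>>> send_rows(rows="0 0 0 0 0 0 -0.5;0 0 0 0 0 0 -0.5;0 0 0 0 0 0 -0.5")

```text
time: 27.0
eef_pos: [0.4454, -0.0609, 0.0276]
tcp_rot: [0.999, -0.052, 0.001, 0.0]
contact_force: [0.3, 0.3, 5.6]
opening: 0.511
finger_force: 26.4
```

```bash
python3 -c "
from h import *
go(.5994,.2917,.12,-96.3)"
```

```text
turn [ 0.  -0.2  0.3] shift [ 116.7 -366.7  -92.3]
turn [ 3.000e-01  1.000e-01 -1.797e+02] shift [ 116.7 -366.7  -92.3]
```

In the tool's units: -238 mm is -0.2975, -190 mm is -0.2375, 0.3 degrees is 0.0013.

>>> send_rows(rows="0 0 0 0 0 -0.0188 -0.5;0 0 0 0 0 -0.0563 -0.5;0 0 0 0.0063 -0.0188 -0.1 -0.5;0 0 0 0.0188 -0.0625 -0.1188 -0.5;0 0 0.0013 0.0388 -0.1188 -0.1188 -0.5;0 0 0.0013 0.0575 -0.1775 -0.1188 -0.5;0 0 0.0013 0.0763 -0.2375 -0.1188 -0.5;0 0 0.0013 0.095 -0.2975 -0.1188 -0.5")

```text
time: 28.0
eef_pos: [0.5445, 0.1699, 0.1218]
tcp_rot: [0.999, -0.055, -0.0, 0.0]
contact_force: [0.0, 0.1, -0.4]
opening: 0.509
finger_force: 25.8
```

In the tool's units: -129 mm is -0.1613, -115 mm is -0.1438.

>>> send_rows(rows="0 0 0 0.0188 -0.06 0 -0.5;0 0 0 0.035 -0.1125 0 -0.5;0 0 0 0.045 -0.1438 0 -0.5;0 0 0 0.0513 -0.1613 0 -0.5;0 0 0 0.0513 -0.1613 0 -0.5;0 0 0 0.0513 -0.1613 0 -0.5;0 0 0 0.0513 -0.1613 0 -0.5")

```text
time: 28.88
eef_pos: [0.5991, 0.291, 0.1213]
tcp_rot: [0.998, -0.055, -0.0, 0.0]
contact_force: [0.2, 0.1, -0.3]
opening: 0.514
finger_force: 25.8
```

Run:
```python
from h import *
p=shot("wrist","w11.png"); s=ctrl.get_state(); print(s["eef_pos"].round(4),s["opening"]); find(p,["white_cap_tray"]); go(.5994,.2917,.0306,-96.3)
```

```text
[0.5992 0.2912 0.1214] 0.511496087726748
white_cap_tray 0.64 [0.662 0.285 0.005] [251. 104.]
turn [ 0.  0. -0.] shift [ 0.1 -0.4 90.8]
turn [  0.  -0. 180.] shift [ 0.1 -0.4 90.8]
```

View pics/w11.png

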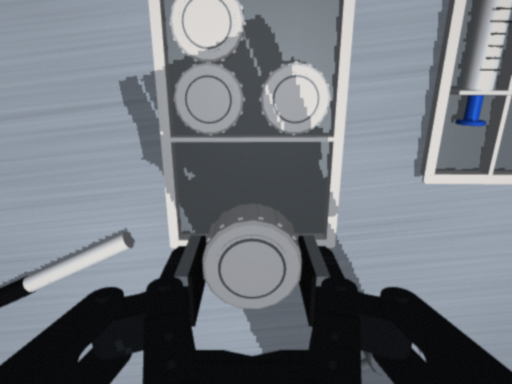

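The white cap hangs level over its near bay (columns 175–330, rows 140–240). I lower it.

In the tool's units: 91 mm is 0.1138, 90 mm is 0.1125.

>>> send_rows(rows="0 0 0 0 0 0.05 -0.5;0 0 0 0 0 0.0875 -0.5;0 0 0 0 0 0.1025 -0.5;0 0 0 0 0 0.1088 -0.5;0 0 0 0 0 0.1125 -0.5;0 0 0 0 0 0.1138 -0.5;0 0 0 0 0 0.1138 -0.5")

```text
time: 29.85
eef_pos: [0.5999, 0.2923, 0.0312]
tcp_rot: [0.999, -0.055, 0.001, -0.0]
contact_force: [0.8, -0.3, 0.0]
opening: 0.505
finger_force: 25.8
```

In the tool's units: 1 mm is 0.0013.

>>> send_rows(rows="0 0 0 0 0 0.0013 -0.5;0 0 0 0 0 0.0013 -0.5;0 0 0 0 0 0.0013 0.1;0 0 0 0 0 0.0013 0.2;0 0 0 0 0 0.0013 0.3;0 0 0 0 0 0.0013 0.4;0 0 0 0 0 0.0013 0.4;0 0 0 0 0 0.0013 0.4")

```text
time: 30.85
eef_pos: [0.5994, 0.2921, 0.0293]
tcp_rot: [0.999, -0.055, -0.0, -0.0]
contact_force: [-0.2, -1.1, -0.2]
opening: 0.7
finger_force: 0.0
```

In the tool's units: -170 mm is -0.2125, -165 mm is -0.2063.

>>> send_rows(rows="0 0 0 0 0 -0.025 0.4;0 0 0 0 0 -0.075 0.4;0 0 0 0 0 -0.1375 0.5;0 0 0 0 0 -0.2063 0.6;0 0 0 0 0 -0.2125 0.6;0 0 0 0 0 -0.2125 0.6")

```text
time: 31.6
eef_pos: [0.5996, 0.2922, 0.201]
tcp_rot: [0.999, -0.055, 0.001, -0.0]
contact_force: [0.2, 0.1, -1.2]
opening: 0.8
finger_force: 0.0
```

Run:
```python
from h import *
p=shot("wrist","w12.png"); q=shot("scene","s12.png"); find(p,["white_cap"]); find(q,N[:4]+N[8:])
cv2.imwrite("pics/f.png",np.hstack([cv2.resize(x["color"][:,:,::-1],(400,300)) for x in (p,q)]))
```

```text
white_cap 0.95 [0.605 0.294 0.025] [250. 165.]
white_cap 0.57 [0.606 0.284 0.028] [379. 219.]
blue_cap 0.62 [ 0.615 -0.093  0.029] [200. 232.]
syringe 0.73 [0.701 0.068 0.02 ] [282. 265.]
vial 0.68 [ 0.615 -0.267  0.039] [113. 234.]
tally_counter 0.83 [0.448 0.179 0.027] [316. 171.]
gel_bottle 0.8 [ 0.407 -0.299  0.05 ] [114. 163.]
gel_bottle 0.57 [0.448 0.18  0.025] [316. 172.]
```

View pics/f.png

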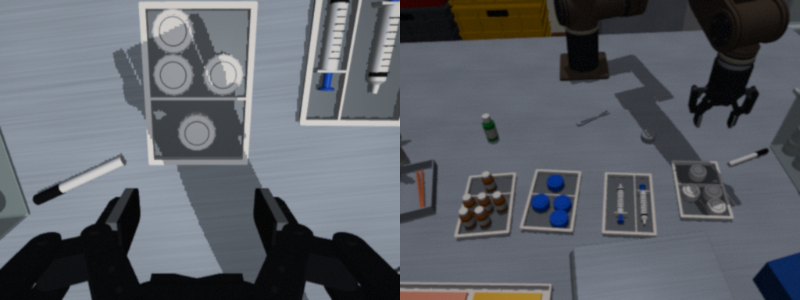

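All four things rest in their bays, with the white cap at (197,132) in the left half. The counter and gel bottle have not moved, and the gripper is clear, so I hand in.

```bash
python3 -c "
from plant import ctrl
print(ctrl.sign_off())"
```

```text
the job is handed in; nothing more can be done
None
```

The white cap, blue cap, syringe and vial are each in the empty bay of their own tray, the counter and gel bottle still stand where they were, and the job is handed in at about 32 s of the 99 s allowed; the sign-off gave no verdict.

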